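# Hold a photo clip open around a card's edge

### The job

Pull the drawer of the little chest all the way out to its stop and leave it out. Take the wooden spring clip from the drawer, squeeze its handles so that the jaws gape wide, and bring it level, about halfway up, around the upright edge of the photo card that faces the robot, with that edge well inside the jaws and the clip touching neither the card nor its foot, so that I can slip a second print in. Finish while still holding the clip squeezed open there: do not let it close or let go, and do not shift the card or disturb the glass, the mug or the remote.

Things in the scene. Friction and masses are not known exactly. Their poses are not given: they have to be found in the camera images.
- chest: low dark-wood chest on the work surface, fixed, not always square to the robot: 220 mm wide (y), 240 deep (x), 85 high, one drawer. Origin at the middle of the bottom edge of its front face; x points back into the chest, so the drawer comes out along -x. The front face is the plane x = 0.
- drawer (a joint): how far the chest's drawer is out, in m: 0 shut, 0.16 at its stop; friction about 2 N, stays where left. Front panel 12 mm thick, its top edge 74 mm above the work surface. Inside 180 mm wide, 198 mm long; grey-lined floor 15 mm above the work surface; top of the side walls 57 mm above it.
- drawer_handle (a point): middle of the drawer's handle, moving with it: a level dark steel bar, 10 mm thick, 96 mm long between its two posts, 40 mm in front of the drawer's front panel, 55 mm above the work surface. Axes as the chest's: -x is the way out, y along the bar, z up.
- clip: large light-wood spring clip (clothes-peg form), 60 g, 24 mm thick (z), lying on its side on the drawer floor, handles towards the drawer's front. Origin on the pivot at mid thickness; x points to the jaws, y across, z along the pivot, up. Jaw tips at x = +50 mm, handle ends at -52 mm. Both halves open evenly, so the axes stay central. The throat between the jaws is free from x = +8 mm on.
- clip_grip (a point): point midway between the clip's handles, 37 mm behind the pivot, mid thickness (12 mm above the drawer floor at the start); axes as the clip's. Pinch the handles from both sides (along y) here, from above. Outer faces here: 50 mm apart at rest (57 mm at the ends); parallel and about 28 mm apart when squeezed to the stop.
- clip_left (a joint): angle in rad by which each half of the clip is open: 0 jaws shut (rest), 0.28 fully gaping at the stop, where the jaws stand 28 mm apart at the tips, 22 mm at x = 38 mm, 19 mm at x = 20 mm and 14 mm at x = 8 mm. A spring shuts it: about 5 N on each handle to start opening, 10 N at the stop; more grip does no harm.
- card: photo card, 120 mm long, 125 mm high and 5 mm thick, upright in the groove of a dark wooden foot (90 x 70 x 22 mm), loose, 0.6 kg. Origin at the centre of the foot's underside; x along the card, away from the robot, y through its thickness, z up. The card spans z = 20 to 145 mm and x = -60 to +60 mm, so it overhangs the foot by 15 mm at each end.
- card_edge (a point): the point halfway up the card's upright edge that faces the robot, 85 mm above the work surface; axes as the card's.
- tealight: small open glass, 56 mm wide and 55 mm high, standing on the work surface nearer the robot; leave alone. Origin at the centre of its underside.
- mug: blue mug, 80 mm wide, 90 mm high, handle to one side; leave alone. Origin at the centre of its underside.
- remote: black remote control, 160 x 45 x 18 mm, lying flat; leave alone. Origin at the centre of its underside.
Things that resemble listed ones, but are neither listed nor needed, are in the scene too. What is meant by the card is not orange, pink or purple, and is the smaller of those in its own colour.

How it is judged:
By the outcome, as a careful person would: the job done as asked, in the order asked, and still so for the second after the job is handed in, while the arm keeps its last pose, push and grip.
It also fails if it takes over 58 s, if anything falls off the work surface, if the arm or the gripper's body presses on something with over 40 N, if the wrist force passes 120 N, or if a joint passes its speed limit or range.

### The arm

A 6-joint arm with a two-finger parallel gripper is mounted at the origin on the work surface. World frame = base frame: x ahead of the robot, y to its left, z up, the work surface at z = 0. Lengths are in m, angles in degrees, forces in N, time in s.
With the tool pointing down it reaches from about 0.35 to 0.8 m from the base axis. Payload 7.3 kg.
Tool frame: the origin (TCP) lies between the finger pads; the fingertips stand 11 mm ahead of it and the grasp point (between the pads) lies 8 mm behind it; z points along the fingers, y is the line along which they close (so a half turn about z gives the same grasp; the last joint's range is limited). The gripper opens to 85 mm and grips with 20 to 120 N. Pads are 22 mm wide; open, the fingers measure 114 mm over their backs; the gripper's body (76 mm by 85 mm) begins 54 mm behind the grasp point. The pads swing forward as they close: fully open they stand 13 mm farther back than shut.
Start: joints at [65.947, 19.595, 87.324, -0, 73.075, -8.365], TCP at [0.142, 0.505, 0.242] pointing down, gripper open.
Joint ranges: [-145.02, 145.02], [-44.19, 115.74], [2.07, 154.8], [-57.11, 237.11], [16.16, 152.29], [-177.93, 177.93]. Speed limits (degrees/s): [147.25, 147.25, 180, 180, 180, 180].

### API

Orientations are given as [roll, pitch, yaw] about the fixed x, y, z axes, in that order (R = Rz(yaw) Ry(pitch) Rx(roll)).
In Python, from workcell import env, eyes, job, finder gives the robot as it stands. The module is installed in compiled form; this text tells all that it offers.
- The arm moves only by the tool arm_command, never from a script. Its argument "deltas" is a list of rows, each a list of 2 entries, a list of its own where there are three numbers: the shift along the tool's x, y, z normalised to -1 to 1, where 1 is 0.06 m, then the turn, a rotation vector about the tool's x, y, z normalised to -1 to 1, where 1 is 180 degrees. A call has 1 to 12 rows; each row shifts and turns the commanded pose from where the row before left it, along the tool's axes as they then stand; what a row does not reach is not made up. A row lasts 1/8 s, in which the tool goes at most 62.5 mm and 10.7 degrees, less where a joint would pass 70% of its speed; a pose out of reach is approached as far as the arm can. A call with a number of a shift or a turn outside -1 to 1 is refused whole. A call with a gripper value outside its range is refused whole. "claw" is the opening, from 0 (shut) to 1 (fully open), set as the call begins (left out, the last holds). The fingers move at their own pace and stop on an object; the grip force is fixed at half the most. Time passes only in rows, so rows that do not move let the fingers close. It gives the time, the measured TCP pose, the force, the opening and the grip force at its end, in the units of the state.
- env.sense(): the state, without advancing time (a new reading comes with each control period).
- eyes.camera(name): name is "side" or "top"; returns the picture (400x640x3 uint8, red, green, blue); there is no depth.
- eyes.get_calibration(name): a dict with "fovy" (degrees; the focal length in pixels is half the picture's height over the tangent of half this angle, whatever the lens; pixels are square), "cx", "cy" (the principal point, pixels), "view" (4x4, takes a point from world to camera coordinates). Camera axes: x right, y down, z forward; pixel columns grow to the right and rows downward; lengths in m; the calibration is good to about 2 mm. A picture is of the moment at which its call begins. get_calibration takes no time and is no camera call.
- job.sign_off(): hands the job in; it is judged then, once.
Trained networks look in the newest picture that a camera, given by its name, has taken for a name from the list of things; names that differ only in an ending like _2 or _b are one class to them, and where a whole thing is asked for, a point or a joint stands for the part that bears it (a point fixed in the world has none). Each returns a list of dicts, best first, with "conf" (0 to 1); they miss things now and then, are a little off and sometimes report something else, mostly with a low value. They report only what shows in the picture. A call takes as long as a camera call. They do not tell look-alikes from the thing itself.
- finder.look_for(target, camera): "at" ([column, row] in pixels, amid what is visible of it).
- finder.landmark_of(target, camera): "at" ([column, row] in pixels: a listed point, or the origin of a listed thing).
The state is a dict: "clock": time; "joint_positions": joint angles; "joint_velocities": joint speeds; "tau": joint torques, N m; "ee_pos": TCP position; "tcp_rot": TCP orientation; "wrist_force": force on the tool from outside, world axes, zero at the start; "wrist_torque": the same for the moment, N m; "opening": finger opening in m; "finger_force": force on a finger pad.
Only numpy, scipy, OpenCV 4.12 (cv2) and the standard library are available. Lean on these libraries where they do the work, as an engineer would, in place of code of your own. Each camera call takes 0.05 s, during which the arm holds its last target. There are 200 camera calls.

## Working session

There is one attempt and no reset: what is moved stays moved. The work goes in short steps, Python scripts to look and compute and a tool call to move; the robot and the scene stay as the last step left them, time stands still between calls to the robot, and variables do not carry over. Pictures are saved under pics/ and viewed, at most 10 in all, crops included, and the job is handed in when it is done.

Besides the shell and the picture viewer there is one more tool, called after "Request:" as name([rows], argument=value, ...), one row to a line, values as JSON. arm_command: Moves the arm, as the interface text tells. Scaled input: -1 to 1 covers 0.06 m each way for a shift and 180 degrees each way for a turn. Its arguments: {"type":"object","properties":{"deltas":{"type":"array","items":{"type":"array"}},"claw":{"type":"number"}},"required":["deltas"]}

```bash
mkdir -p pics
cat > h.py <<'E'
import numpy as np, cv2
from workcell import env, eyes, job, finder
from scipy.spatial.transform import Rotation as R
def K(n):
    c=eyes.get_calibration(n); f=200/np.tan(np.radians(c["fovy"])/2)
    return f,c["cx"],c["cy"],np.array(c["view"])
def ray(n,p):
    f,cx,cy,V=K(n); d=np.array([(p[0]-cx)/f,(p[1]-cy)/f,1]); Rm=V[:3,:3]
    return -Rm.T@V[:3,3], Rm.T@d
def onz(n,p,z):
    o,d=ray(n,p); return o+d*(z-o[2])/d[2]
def proj(n,P):
    f,cx,cy,V=K(n); q=np.atleast_2d(P)@V[:3,:3].T+V[:3,3]
    return np.c_[f*q[:,0]/q[:,2]+cx, f*q[:,1]/q[:,2]+cy]
def tri(p1,p2):
    o1,d1=ray("top",p1);o2,d2=ray("side",p2)
    s=np.linalg.lstsq(np.c_[d1,-d2],o2-o1,rcond=None)[0]
    a=o1+s[0]*d1;b=o2+s[1]*d2
    return (a+b)/2,np.linalg.norm(a-b)
def snap(n,name):
    im=eyes.camera(n); cv2.imwrite(f"pics/{name}.png",im[:,:,::-1]); return im
E
python3 - <<'E'
from h import *
for n in("top","side"):
    snap(n,n+"0")
    f,cx,cy,V=K(n); print(n,f,cx,cy,-V[:3,:3].T@V[:3,3],V[2,:3])
    for t in("chest","drawer_handle","card","card_edge","tealight","mug","remote","clip"):
        for k in ("landmark_of",):
            print(t,[(np.round(d["at"],1).tolist(),round(d["conf"],2)) for d in getattr(finder,k)(t,n)])
print(env.sense()["clock"],env.sense()["tcp_rot"])
E
```

```text
top 432.4066968424465 310.2774821591669 199.95521694985212 [0.2814372  0.0455147  1.54590537] [ 0.19420682  0.01787184 -0.98079779]
chest [([375.2, 191.5], 0.65)]
drawer_handle [([374.2, 202.7], 0.65)]
card [([310.8, 165.1], 0.83), ([275.3, 143.5], 0.81), ([235.2, 167.9], 0.78), ([179.2, 192.0], 0.72), ([279.8, 181.5], 0.64)]
card_edge [([185.5, 174.8], 0.97), ([269.4, 196.5], 0.81), ([233.1, 138.4], 0.73), ([299.7, 148.9], 0.73), ([261.7, 146.0], 0.68), ([461.5, 238.0], 0.22)]
tealight [([332.5, 256.9], 0.73), ([279.3, 185.7], 0.3)]
mug [([206.8, 234.0], 0.68)]
remote [([459.9, 236.8], 0.74)]
clip []
side 517.2868703498834 326.55934685599794 197.66595115743138 [0.19659101 1.22954878 0.78744645] [ 0.28318376 -0.81609144 -0.50378737]
chest [([346.0, 184.7], 0.63)]
drawer_handle [([358.9, 171.8], 0.86)]
card [([233.4, 346.4], 0.72), ([247.9, 272.3], 0.65), ([290.9, 242.6], 0.63)]
card_edge [([314.7, 220.0], 0.66), ([224.7, 280.4], 0.64), ([266.5, 191.1], 0.58), ([218.6, 219.0], 0.56), ([409.1, 222.6], 0.47)]
tealight [([409.0, 221.2], 0.72)]
mug [([329.2, 327.2], 0.72)]
remote [([413.2, 149.8], 0.71)]
clip [([318.6, 173.7], 0.62)]
0.9 [1.79994444e+02 7.13879915e-04 1.64312093e+02]
```

View pics/top0.png

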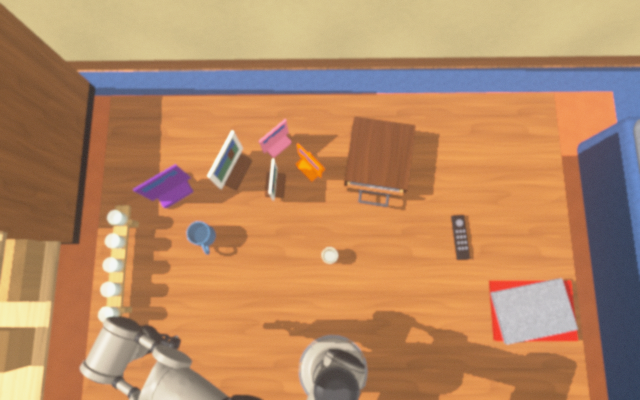

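View pics/side0.png

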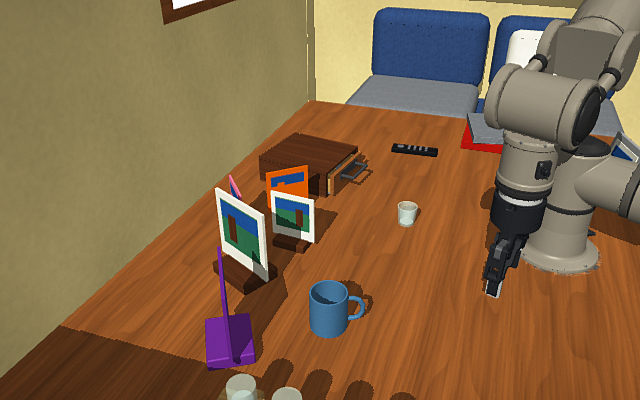

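The pictures show two white cards. The larger is at top (225,160) and the smaller, the target, at (273,180) in top and (293,217) in side. The chest is at top (378,155) with its handle bar at (374,200), and the drawer is slightly out.

Run:
```python
from h import *
a=cv2.imread("pics/top0.png")[105:225,245:425]; b=cv2.imread("pics/side0.png")[120:260,240:400]
a=cv2.resize(a,None,fx=4.4,fy=4.4,interpolation=cv2.INTER_CUBIC)
b=cv2.resize(b,None,fx=4.9,fy=4.0,interpolation=cv2.INTER_CUBIC)
cv2.imwrite("pics/ca.png",a);cv2.imwrite("pics/cb.png",b)
print("handle",tri([374.2,202.7],[358.9,171.8]),onz("top",[374.2,202.7],.055))
print("edge",tri([269.4,196.5],[314.7,220.0]),onz("top",[269.4,196.5],.085))
for n,p in(("chest",[375.2,191.5]),("tealight",[332.5,256.9]),("mug",[206.8,234]),("remote",[460,237])):print(n,onz("top",p,0))
```

```text
handle (array([ 0.56862581, -0.15184998,  0.04822646]), np.float64(0.0027470617307923193)) [ 0.56595698 -0.15116843  0.055     ]
edge (array([0.58156013, 0.21271216, 0.0892459 ]), np.float64(0.0020254065811203654)) [0.58344908 0.21343663 0.085     ]
chest [ 0.61804416 -0.16327105  0.        ]
tealight [ 0.38119504 -0.0051226   0.        ]
mug [0.46391985 0.44683107 0.        ]
remote [ 0.45090261 -0.45962064  0.        ]
```

View pics/ca.png

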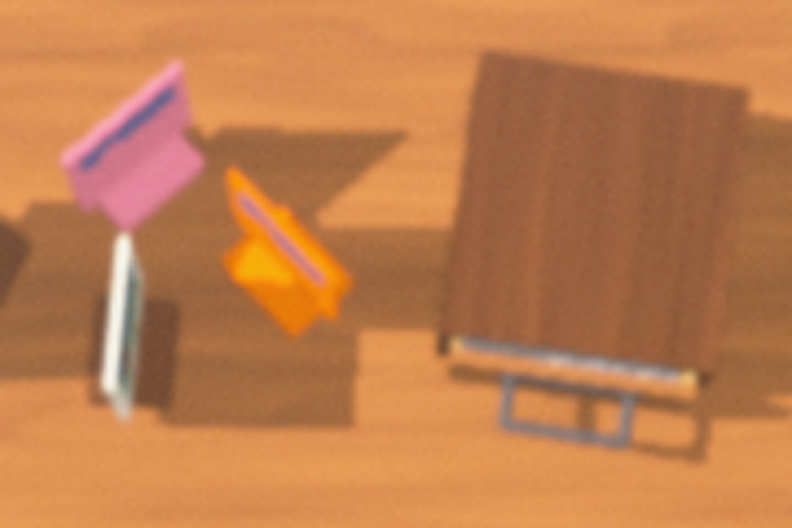

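View pics/cb.png

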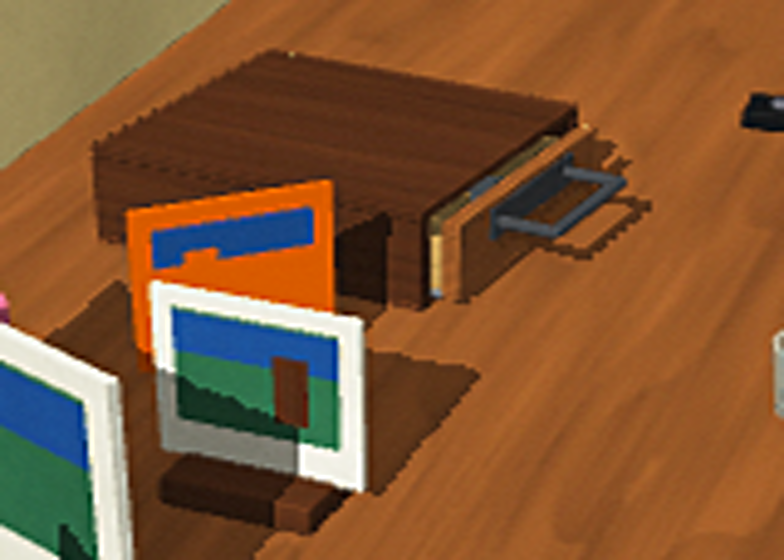

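Run:
```python
from h import *
A=lambda x,y:[245+(x+.5)/4.4-.5,105+(y+.5)/4.4-.5]
B=lambda x,y:[240+(x+.5)/4.9-.5,120+(y+.5)/4-.5]
P=lambda p,z:onz("top",A(*p),z)
bl,br,fl,fr=[P(p,.085) for p in((483,52),(748,90),(440,333),(714,377))]
yw=lambda d:np.degrees(np.arctan2(d[1],d[0]))
print("chest",bl,br,fl,fr,"yaws",yw(bl-fl),yw(br-fr),yw(bl-br)-90,yw(fl-fr)-90,"front mid",(fl+fr)/2)
h1,h2=P((503,428),.055),P((631,443),.055);print("handle",h1,h2,(h1+h2)/2,yw(h1-h2)-90)
print("bar side",tri(A(503,430),B(553,235)),tri(A(631,445),B(625,183)))
n,_=tri(A(106,388),B(363,318));f,_=tri(A(123,236),B(152,282));b,_=tri(A(122,415),B(363,490))
print("card near top",n,"far",f,"nearbot",b,yw(f-n))
print(P((106,388),.145),P((123,236),.145),yw(P((123,236),.145)-P((106,388),.145)))
for q in ((158,470),(275,527)): print(onz("side",B(*q),0))
```

```text
chest [ 0.87443385 -0.08567778  0.085     ] [ 0.84026883 -0.29846896  0.085     ] [ 0.63979179 -0.04708489  0.085     ] [ 0.60330652 -0.26080586  0.085     ] yaws -9.340131501577861 -9.031122694561182 -9.121366434958873 -9.687827268602561 front mid [ 0.62154916 -0.15394538  0.085     ]
handle [ 0.56906733 -0.09787622  0.055     ] [ 0.55653497 -0.19908842  0.055     ] [ 0.56280115 -0.14848232  0.055     ] -7.058580798141236
bar side (array([ 0.57135642, -0.09764613,  0.05143605]), np.float64(0.006449030808842417)) (array([ 0.55628894, -0.19976386,  0.05012362]), np.float64(0.0009471818713141456))
card near top [0.58363911 0.20897359 0.14674476] far [0.70371974 0.19851853 0.14368053] nearbot [0.58654779 0.20987725 0.01906871] -4.976025806436504
[0.58361374 0.20907963 0.145     ] [0.70274466 0.1982057  0.145     ] -5.21534520069189
[0.70792642 0.2003898  0.        ]
[0.62359387 0.23853037 0.        ]
```

```bash
cat >> h.py <<'E'
def plan(pos,yaw,n,start=None,rot=None,prt=True):
    s=env.sense()
    p,Rc=(np.array(s["ee_pos"]),R.from_euler("xyz",s["tcp_rot"],degrees=True)) if start is None else start
    Rt=R.from_euler("xyz",[180,0,yaw],degrees=True) if rot is None else rot
    rv=(Rc.inv()*Rt).as_rotvec(); d=(np.array(pos)-p)/n
    step=np.round(rv/n/np.pi,4); rows=[]
    for i in range(n):
        sh=np.round(Rc.inv().apply(np.array(pos)-p)/(n-i)/.06,3); rows.append([sh.tolist(),step.tolist()])
        p=p+Rc.apply(sh*.06); Rc=Rc*R.from_rotvec(step*np.pi)
    if prt: print(str(rows).replace(" ",""),"max deg/row",np.degrees(np.linalg.norm(rv))/n,"end",p.round(4))
    return p,Rc
E
python3 - <<'E'
from h import *
s=plan([.42,0.05,.22],110,11); plan([.564,-.148,.14],80.7,6,s)
E
```

```text
[[[-0.592,-0.55,0.034],[0.0,-0.0,0.0274]],[[-0.637,-0.498,0.034],[0.0,-0.0,0.0274]],[[-0.678,-0.441,0.034],[0.0,-0.0,0.0274]],[[-0.713,-0.381,0.034],[0.0,-0.0,0.0274]],[[-0.743,-0.318,0.034],[0.0,-0.0,0.0274]],[[-0.768,-0.253,0.034],[0.0,-0.0,0.0274]],[[-0.787,-0.186,0.034],[0.0,-0.0,0.0274]],[[-0.8,-0.118,0.033],[0.0,-0.0,0.0274]],[[-0.807,-0.049,0.034],[0.0,-0.0,0.0274]],[[-0.809,0.021,0.033],[0.0,-0.0,0.0274]],[[-0.803,0.09,0.034],[0.0,-0.0,0.0274]]] max deg/row 4.937463047919835 end [0.42 0.05 0.22]
[[[-0.654,0.187,0.222],[0.0,-0.0,0.0272]],[[-0.636,0.242,0.222],[0.0,-0.0,0.0272]],[[-0.612,0.296,0.222],[0.0,-0.0,0.0272]],[[-0.585,0.347,0.222],[0.0,-0.0,0.0272]],[[-0.553,0.395,0.222],[0.0,-0.0,0.0272]],[[-0.518,0.442,0.223],[0.0,-0.0,0.0272]]] max deg/row 4.893348963812121 end [ 0.564 -0.148  0.14 ]
```

Request:
arm_command([
  [[-0.592, -0.55, 0.034], [0, 0, 0.0274]],
  [[-0.637, -0.498, 0.034], [0, 0, 0.0274]],
  [[-0.678, -0.441, 0.034], [0, 0, 0.0274]],
  [[-0.713, -0.381, 0.034], [0, 0, 0.0274]],
  [[-0.743, -0.318, 0.034], [0, 0, 0.0274]],
  [[-0.768, -0.253, 0.034], [0, 0, 0.0274]],
  [[-0.787, -0.186, 0.034], [0, 0, 0.0274]],
  [[-0.8, -0.118, 0.033], [0, 0, 0.0274]],
  [[-0.807, -0.049, 0.034], [0, 0, 0.0274]],
  [[-0.809, 0.021, 0.033], [0, 0, 0.0274]],
  [[-0.803, 0.09, 0.034], [0, 0, 0.0274]],
], claw=0.38)

```text
clock: 2.28
ee_pos: [0.4207, 0.0485, 0.2201]
tcp_rot: [180.0, 0.0, 109.9]
wrist_force: [0.8, 0.7, 0.7]
opening: 0.0324
finger_force: 0.0
```

Request:
arm_command([
  [[-0.654, 0.187, 0.222], [0, 0, 0.0272]],
  [[-0.636, 0.242, 0.222], [0, 0, 0.0272]],
  [[-0.612, 0.296, 0.222], [0, 0, 0.0272]],
  [[-0.585, 0.347, 0.222], [0, 0, 0.0272]],
  [[-0.553, 0.395, 0.222], [0, 0, 0.0272]],
  [[-0.518, 0.442, 0.223], [0, 0, 0.0272]],
  [[0, 0, 0], [0, 0, 0]],
  [[0, 0, 0], [0, 0, 0]],
])

```text
clock: 3.28
ee_pos: [0.5636, -0.1476, 0.1398]
tcp_rot: [-179.9, -0.0, 80.7]
wrist_force: [0.8, -0.6, 0.6]
opening: 0.0326
finger_force: 0.0
```

Request:
arm_command([
  [[0, 0, 0.45], [0, 0, 0]],
  [[0, 0, 0.45], [0, 0, 0]],
  [[0, 0, 0.35], [0, 0, 0]],
  [[0, 0, 0.28], [0, 0, 0]],
  [[0, 0, 0], [0, 0, 0]],
])

```text
clock: 3.9
ee_pos: [0.5634, -0.1472, 0.0476]
tcp_rot: [-179.9, -0.0, 80.7]
wrist_force: [0.7, 0.4, -0.5]
opening: 0.0322
finger_force: 0.0
```

Request:
arm_command([
  [[0, 0, 0], [0, 0, 0]],
  [[0, 0, 0], [0, 0, 0]],
  [[0, 0, 0], [0, 0, 0]],
  [[0, 0, 0], [0, 0, 0]],
], claw=0)

```text
clock: 4.4
ee_pos: [0.5646, -0.148, 0.0493]
tcp_rot: [179.9, 0.0, 80.7]
wrist_force: [-1.1, 2.4, 6.1]
opening: 0.0076
finger_force: 58.8
```

Request:
arm_command([
  [[0, -0.15, 0], [0, 0, 0]],
  [[0, -0.3, 0], [0, 0, 0]],
  [[0, -0.3, 0], [0, 0, 0]],
  [[0, -0.3, 0], [0, 0, 0]],
  [[0, -0.3, 0], [0, 0, 0]],
  [[0, -0.3, 0], [0, 0, 0]],
  [[0, -0.2, 0], [0, 0, 0]],
  [[0, -0.1, 0], [0, 0, 0]],
  [[0, 0, 0], [0, 0, 0]],
])

```text
clock: 5.52
ee_pos: [0.4485, -0.1295, 0.0493]
tcp_rot: [179.9, 0.1, 80.7]
wrist_force: [-2.0, -0.8, 11.0]
opening: 0.0075
finger_force: 60.0
```

Request:
arm_command([
  [[0, -0.1, 0], [0, 0, 0]],
  [[0, -0.1, 0], [0, 0, 0]],
  [[0, -0.1, 0], [0, 0, 0]],
  [[0, 0, 0], [0, 0, 0]],
])

```text
clock: 6.02
ee_pos: [0.4311, -0.1267, 0.0493]
tcp_rot: [179.9, 0.1, 80.7]
wrist_force: [-1.4, -1.3, 10.5]
opening: 0.008
finger_force: 60.0
```

Request:
arm_command([
  [[0, -0.08, 0], [0, 0, 0]],
  [[0, -0.08, 0], [0, 0, 0]],
  [[0, 0, 0], [0, 0, 0]],
])

```text
clock: 6.4
ee_pos: [0.4218, -0.1252, 0.0493]
tcp_rot: [179.8, 0.1, 80.7]
wrist_force: [-1.2, -0.0, 10.7]
opening: 0.0075
finger_force: 60.0
```

Request:
arm_command([
  [[0, -0.08, 0], [0, 0, 0]],
  [[0, -0.08, 0], [0, 0, 0]],
  [[0, 0, 0], [0, 0, 0]],
])

```text
clock: 6.78
ee_pos: [0.4137, -0.124, 0.0493]
tcp_rot: [179.7, 0.1, 80.7]
wrist_force: [4.0, 0.2, 5.0]
opening: 0.0077
finger_force: 59.8
```

Request:
arm_command([
  [[0, -0.05, 0], [0, 0, 0]],
  [[0, -0.05, 0], [0, 0, 0]],
  [[0, 0, 0], [0, 0, 0]],
])

```text
clock: 7.15
ee_pos: [0.4135, -0.1241, 0.0495]
tcp_rot: [179.0, 0.1, 80.6]
wrist_force: [27.8, 6.3, -14.2]
opening: 0.0077
finger_force: 58.5
```

Request:
arm_command([
  [[0, 0.09, 0], [0, 0, 0]],
])

```text
clock: 7.28
ee_pos: [0.4138, -0.124, 0.0492]
tcp_rot: [179.6, 0.1, 80.7]
wrist_force: [-3.7, -2.4, 14.4]
opening: 0.0081
finger_force: 61.7
```

Request:
arm_command([
  [[0, 0, 0], [0, 0, 0]],
  [[0, 0, 0], [0, 0, 0]],
], claw=0.38)

```text
clock: 7.52
ee_pos: [0.4104, -0.1227, 0.048]
tcp_rot: [-179.9, -0.0, 80.7]
wrist_force: [0.4, -0.1, 0.1]
opening: 0.0325
finger_force: 0.0
```

Request:
arm_command([
  [[0, 0, -0.5], [0, 0, 0]],
  [[0, 0, -0.8], [0, 0, 0]],
  [[0, 0, -0.8], [0, 0, 0]],
  [[0, 0, -0.8], [0, 0, 0]],
  [[0, 0, -0.8], [0, 0, 0]],
  [[0, 0, -0.1], [0, 0, 0]],
], claw=0.6)

```text
clock: 8.28
ee_pos: [0.4119, -0.1234, 0.2789]
tcp_rot: [179.7, 0.1, 80.7]
wrist_force: [-0.5, -0.6, -0.7]
opening: 0.0509
finger_force: 0.0
```

Run:
```python
from h import *
for n in("top","side"):
    snap(n,n+"1")
    for t in("drawer_handle","clip","clip_grip","card_edge"):
        print(n,t,[(np.round(d["at"],1).tolist(),round(d["conf"],2)) for d in finder.landmark_of(t,n)])
a=cv2.imread("pics/top1.png")[165:245,330:430]; b=cv2.imread("pics/side1.png")[120:240,300:420]
cv2.imwrite("pics/c1.png",np.hstack([cv2.resize(a,(500,400),interpolation=cv2.INTER_CUBIC),cv2.resize(b,(300,300),interpolation=cv2.INTER_CUBIC) if 0 else cv2.resize(b[:,:90],(300,400),interpolation=cv2.INTER_CUBIC)]))
```

```text
top drawer_handle [([367.1, 244.8], 0.67), ([332.1, 256.9], 0.33)]
top clip [([366.7, 205.2], 0.41), ([329.5, 257.2], 0.32)]
top clip_grip [([366.1, 216.4], 0.52)]
top card_edge [([262.4, 143.3], 0.86), ([236.7, 137.3], 0.8), ([186.0, 168.2], 0.72), ([269.6, 198.2], 0.65), ([299.7, 149.8], 0.59)]
side drawer_handle [([405.3, 182.0], 0.65)]
side clip [([360.4, 180.6], 0.82)]
side clip_grip [([372.9, 184.5], 0.63)]
side card_edge [([222.0, 277.4], 0.96), ([265.8, 188.6], 0.8), ([313.8, 222.3], 0.74), ([218.8, 217.2], 0.69)]
```

View pics/c1.png

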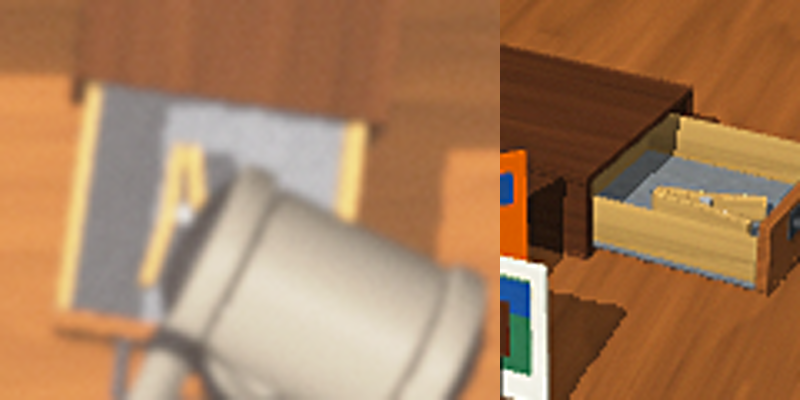

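The drawer is out, and the clip lies in it at about crop (183,212), pivot visible, but the wrist covers its handle end. I'm moving aside for a clean look.

Request:
arm_command([
  [[0.7, 0, 0], [0, 0, 0]],
  [[0.8, 0, 0], [0, 0, 0]],
  [[0.8, 0, 0], [0, 0, 0]],
  [[0.7, 0, 0], [0, 0, 0]],
], claw=1)

```text
clock: 9.28
ee_pos: [0.4404, 0.0563, 0.276]
tcp_rot: [-180.0, -0.0, 80.7]
wrist_force: [0.8, -0.6, 0.3]
opening: 0.0853
finger_force: 0.0
```

Run:
```python
from h import *
for n in("top","side"):
    snap(n,n+"2")
    for t in("drawer_handle","clip","clip_grip"):
        print(n,t,[(np.round(d["at"],1).tolist(),round(d["conf"],2)) for d in finder.landmark_of(t,n)])
a=cv2.imread("pics/top2.png")[170:250,335:415]; b=cv2.imread("pics/side2.png")[155:205,330:405]
cv2.imwrite("pics/c2.png",np.hstack([cv2.resize(a,(400,400),interpolation=cv2.INTER_CUBIC),cv2.resize(b,(400,400),interpolation=cv2.INTER_CUBIC)]))
```

```text
top drawer_handle [([367.3, 246.4], 0.79)]
top clip [([367.1, 206.6], 0.53)]
top clip_grip [([366.2, 214.8], 0.72), ([371.2, 188.4], 0.67)]
side drawer_handle []
side clip [([344.3, 182.1], 0.75), ([327.4, 324.8], 0.75), ([362.9, 181.2], 0.61)]
side clip_grip [([373.6, 185.6], 0.65)]
```

View pics/c2.png

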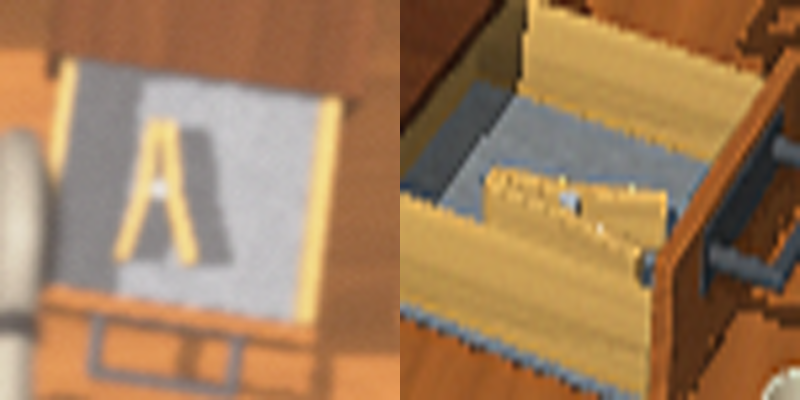

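Clear view: in the left crop the pivot is at (159,187), the jaw tip at (162,122) and the handle ends at (124,257) and (189,260). The handles point to the drawer front.

Run:
```python
from h import *
A=lambda x,y:[335+(x+.5)/5-.5,170+(y+.5)/5-.5]
B=lambda x,y:[330+(x+.5)*75/400-.5,155+(y+.5)/8-.5]
P=lambda p,z=.039:onz("top",A(*p),z)
j,pv,h1,h2=P((162,122)),P((159,187)),P((122,259)),P((191,263))
m=(h1+h2)/2
yw=lambda d:np.degrees(np.arctan2(d[1],d[0]))
print(j,pv,h1,h2,m,"len",np.linalg.norm(j-pv),np.linalg.norm(m-pv),np.linalg.norm(h1-h2),"yaw",yw(j-m),yw(h1-h2)-90)
u=(j-m)/np.linalg.norm(j-m); print("grip",pv-.037*u,m+.015*u)
print("finder pivot tri",onz("top",[367.1,206.6],.039),"grip",onz("top",[366.2,214.8],.039), onz("side",[373.6,185.6],.027))
print("pivot side",onz("side",B(570,200),.041),tri(A(159,187),B(570,200)))
print("handle",onz("top",[367.3,246.4],.055))
print("panel back inner corner",P((52,288),.074),P((310,322),.074))
```

```text
[ 0.60058758 -0.12866879  0.039     ] [ 0.5536506  -0.12534249  0.039     ] [ 0.50237281 -0.09810545  0.039     ] [ 0.49939171 -0.14635993  0.039     ] [ 0.50088226 -0.12223269  0.039     ] len 0.047054702162093225 0.0528598886549803 0.04834648260818682 yaw -3.6933892629227896 -3.5351684802645735
grip [ 0.51672744 -0.12295905  0.039     ] [ 0.51585111 -0.12319895  0.039     ]
finder pivot tri [ 0.55507764 -0.12784723  0.039     ] grip [ 0.5257511  -0.12392753  0.039     ] [ 0.51325675 -0.11903163  0.027     ]
pivot side [ 0.33630098 -0.19557557  0.041     ] (array([ 0.43379231, -0.11652631,  0.10116502]), np.float64(0.21379814845662776))
handle [ 0.41328119 -0.12310219  0.055     ]
panel back inner corner [ 0.47734858 -0.04649663  0.074     ] [ 0.45354321 -0.22158607  0.074     ]
```

Run:
```python
from h import *
s=plan([.5165,-.123,.13],-3.6,10)
```

```text
[[[-0.27,0.173,0.244],[0.0,0.0,0.0468]],[[-0.241,0.211,0.244],[0.0,0.0,0.0468]],[[-0.208,0.244,0.243],[0.0,0.0,0.0468]],[[-0.17,0.272,0.244],[0.0,0.0,0.0468]],[[-0.128,0.294,0.243],[0.0,0.0,0.0468]],[[-0.084,0.31,0.244],[0.0,0.0,0.0468]],[[-0.038,0.318,0.243],[0.0,0.0,0.0468]],[[0.01,0.321,0.244],[0.0,0.0,0.0468]],[[0.056,0.316,0.243],[0.0,0.0,0.0468]],[[0.102,0.303,0.244],[0.0,0.0,0.0468]]] max deg/row 8.41922060893999 end [ 0.5165 -0.123   0.13  ]
```

Request:
arm_command([
  [[-0.27, 0.173, 0.244], [0, 0, 0.0468]],
  [[-0.241, 0.211, 0.244], [0, 0, 0.0468]],
  [[-0.208, 0.244, 0.243], [0, 0, 0.0468]],
  [[-0.17, 0.272, 0.244], [0, 0, 0.0468]],
  [[-0.128, 0.294, 0.243], [0, 0, 0.0468]],
  [[-0.084, 0.31, 0.244], [0, 0, 0.0468]],
  [[-0.038, 0.318, 0.243], [0, 0, 0.0468]],
  [[0.01, 0.321, 0.244], [0, 0, 0.0468]],
  [[0.056, 0.316, 0.243], [0, 0, 0.0468]],
  [[0.102, 0.303, 0.244], [0, 0, 0.0468]],
  [[0, 0, 0], [0, 0, 0]],
  [[0, 0, 0], [0, 0, 0]],
])

```text
clock: 11.18
ee_pos: [0.5166, -0.122, 0.1304]
tcp_rot: [-180.0, -0.0, -3.5]
wrist_force: [0.2, 0.7, -0.2]
opening: 0.0853
finger_force: 0.0
```

Request:
arm_command([
  [[0, 0, 0.4], [0, 0, 0]],
  [[0, 0, 0.4], [0, 0, 0]],
  [[0, 0, 0.4], [0, 0, 0]],
  [[0, 0, 0.3], [0, 0, 0]],
  [[0, 0, 0.2], [0, 0, 0]],
  [[0, 0, 0], [0, 0, 0]],
])

```text
clock: 11.92
ee_pos: [0.5166, -0.1215, 0.0279]
tcp_rot: [-180.0, 0.0, -3.5]
wrist_force: [-0.6, 0.1, -0.3]
opening: 0.0853
finger_force: 0.0
```

Request:
arm_command([
  [[0, 0, 0], [0, 0, 0]],
  [[0, 0, 0], [0, 0, 0]],
  [[0, 0, 0], [0, 0, 0]],
  [[0, 0, 0], [0, 0, 0]],
  [[0, 0, 0], [0, 0, 0]],
], claw=0)

```text
clock: 12.55
ee_pos: [0.5181, -0.1224, 0.0298]
tcp_rot: [179.9, -0.2, -3.5]
wrist_force: [-1.4, 0.1, 10.1]
opening: 0.0244
finger_force: 59.8
```

Request:
arm_command([
  [[0, 0, -0.15], [0, 0, 0]],
  [[0, 0, -0.4], [0, 0, 0]],
  [[0, 0, -0.6], [0, 0, 0]],
  [[0, 0, -0.6], [0, 0, 0]],
  [[0, 0, -0.4], [0, 0, 0]],
  [[0, 0, -0.2], [0, 0, 0]],
  [[0, 0, 0], [0, 0, 0]],
])

```text
clock: 13.42
ee_pos: [0.517, -0.1219, 0.1695]
tcp_rot: [180.0, -0.1, -3.6]
wrist_force: [0.9, -0.8, -1.1]
opening: 0.0251
finger_force: 59.1
```

Run:
```python
from h import *
for n in("side","top"):
    snap(n,n+"3")
    for t in("clip","clip_grip"):
        print(n,t,[(np.round(d["at"],1).tolist(),round(d["conf"],2)) for d in finder.landmark_of(t,n)])
s=env.sense();print(s["ee_pos"],s["tcp_rot"],s["wrist_force"],s["opening"])
s=plan([.49,.215,.135],-5,10)
print(proj("side",[s for s in [[.52,-.125,.15]]]))
```

```text
side clip [([363.0, 141.3], 0.68)]
side clip_grip [([327.0, 325.0], 0.64), ([371.3, 141.9], 0.59)]
top clip [([277.6, 184.1], 0.22)]
top clip_grip []
[ 0.51646934 -0.12172529  0.16810456] [-1.79962276e+02  9.63799603e-02 -3.56009113e+00] [ 0.16119397  0.09281654 -0.37198474] 0.024429250908018493
[[[-0.079,-0.557,0.056],[-0.0,0.0001,0.0008]],[[-0.08,-0.557,0.056],[-0.0,0.0001,0.0008]],[[-0.082,-0.557,0.056],[-0.0,0.0001,0.0008]],[[-0.083,-0.557,0.055],[-0.0,0.0001,0.0008]],[[-0.084,-0.557,0.055],[-0.0,0.0001,0.0008]],[[-0.086,-0.556,0.056],[-0.0,0.0001,0.0008]],[[-0.087,-0.556,0.055],[-0.0,0.0001,0.0008]],[[-0.089,-0.556,0.056],[-0.0,0.0001,0.0008]],[[-0.09,-0.556,0.055],[-0.0,0.0001,0.0008]],[[-0.092,-0.555,0.056],[-0.0,0.0001,0.0008]]] max deg/row 0.14435919702456787 end [0.49  0.215 0.135]
[[373.95254155 147.60525379]]
```

Request:
arm_command([
  [[-0.16, -0.4, 0.056], [0, 0, 0.0008]],
  [[-0.16, -0.55, 0.056], [0, 0, 0.0008]],
  [[-0.16, -0.6, 0.056], [0, 0, 0.0008]],
  [[-0.16, -0.6, 0.056], [0, 0, 0.0008]],
  [[-0.16, -0.6, 0.056], [0, 0, 0.0008]],
  [[-0.16, -0.6, 0.056], [0, 0, 0.0008]],
  [[-0.16, -0.6, 0.2], [0, 0, 0.0008]],
  [[-0.1, -0.6, 0.2], [0, 0, 0.0008]],
  [[-0.05, -0.55, 0.3], [0, 0, 0.0008]],
  [[-0.05, -0.4, 0.3], [0, 0, 0.0008]],
  [[0, 0, 0], [0, 0, 0]],
  [[0, 0, 0], [0, 0, 0]],
])

```text
clock: 15.22
ee_pos: [0.4621, 0.2124, 0.089]
tcp_rot: [180.0, 0.0, -5.0]
wrist_force: [0.5, -0.6, -0.5]
opening: 0.0242
finger_force: 59.2
```

Run:
```python
from h import *
for n in("side","top"):
    snap(n,n+"4")
    for t in("clip","clip_grip","card_edge"):
        print(n,t,[(np.round(d["at"],1).tolist(),round(d["conf"],2)) for d in finder.landmark_of(t,n)])
s=env.sense();print(s["ee_pos"],s["tcp_rot"],s["wrist_force"],s["opening"])
a=cv2.imread("pics/top4.png")[140:240,220:340]; b=cv2.imread("pics/side4.png")[160:280,240:400]
cv2.imwrite("pics/c4.png",np.vstack([cv2.resize(a,(360,300),interpolation=cv2.INTER_CUBIC) if 0 else cv2.resize(b,(800,600),interpolation=cv2.INTER_CUBIC)]))
```

```text
side clip [([346.2, 226.6], 0.69), ([327.4, 324.8], 0.53)]
side clip_grip [([359.0, 228.3], 0.56)]
side card_edge [([314.6, 218.8], 0.95), ([224.3, 276.9], 0.9), ([218.1, 217.3], 0.76), ([265.5, 191.6], 0.6)]
top clip []
top clip_grip []
top card_edge [([238.0, 137.3], 0.95), ([270.5, 198.7], 0.93), ([184.4, 171.3], 0.81), ([261.9, 145.1], 0.73), ([296.9, 152.1], 0.64)]
[0.46226165 0.2125788  0.0892137 ] [-1.79983353e+02 -3.29633376e-02 -5.03005785e+00] [-0.08860455 -0.56962558 -0.47107062] 0.024583552476298537
```

View pics/c4.png

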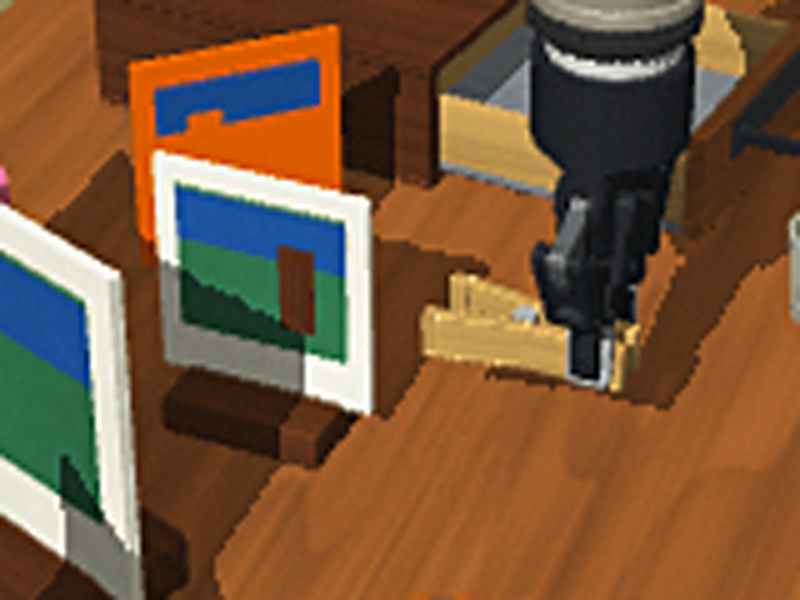

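Side view: the clip is held level and gaping, with its near jaw tip at crop (423,308), its far jaw tip at (451,275) and its pivot at (525,315). The card's near edge runs from (371,200) to (371,413) and hasn't moved.

Run:
```python
from h import *
B=lambda x,y:[240+(x+.5)/5-.5,160+(y+.5)/5-.5]
S=lambda p,z:onz("side",B(*p),z).round(4)
print("jaw +y tip top",S((423,308),.098),"bottom",S((423,355),.074),"jaw -y tip top",S((451,275),.098),"pivot",S((525,315),.100))
print("handle end",S((636,328),.098),S((622,390),.074))
print("card +y near: top",S((371,199),.145),"bot",S((371,414),.020), "far top",S((153,152),.145))
for t,s in (([269.4,196.5],[314.7,220]),([269.6,198.2],[313.8,222.3]),([270.5,198.7],[314.6,218.8])):
    print(tri(t,s)[0].round(4),onz("top",t,.085).round(4),onz("side",s,.085).round(4))
# predictions for clip with grip at TCP
s=env.sense();p=np.array(s["ee_pos"]);y=np.radians(-5);M=np.array([[np.cos(y),-np.sin(y)],[np.sin(y),np.cos(y)]])
for c in((0,0),(37,0),(87,14),(87,-14),(-15,14)): print(c,(p[:2]+M@(np.array(c)/1000)).round(4))
g=cv2.cvtColor(cv2.imread("pics/top4.png"),cv2.COLOR_BGR2GRAY)
print(g[172:204:4,264:282])
```

```text
jaw +y tip top [0.5518 0.2229 0.098 ] bottom [0.5499 0.2281 0.074 ] jaw -y tip top [0.5487 0.1895 0.098 ] pivot [0.5018 0.2151 0.1   ]
handle end [0.4485 0.2051 0.098 ] [0.4491 0.2245 0.074 ]
card +y near: top [0.5844 0.2073 0.145 ] bot [0.5837 0.2123 0.02  ] far top [0.7046 0.2003 0.145 ]
[0.5816 0.2127 0.0892] [0.5834 0.2134 0.085 ] [0.5828 0.2066 0.085 ]
[0.5803 0.2135 0.0822] [0.5775 0.2126 0.085 ] [0.5812 0.2173 0.085 ]
[0.5782 0.2097 0.0904] [0.5757 0.2095 0.085 ] [0.585  0.2015 0.085 ]
(0, 0) [0.4623 0.2126]
(37, 0) [0.4991 0.2094]
(87, 14) [0.5502 0.2189]
(87, -14) [0.5477 0.191 ]
(-15, 14) [0.4485 0.2278]
[[114 113 107 100 102 138 209 240 236 187 126 126 141 126 110 104 102 105]
 [114 106  98  93 106 158 227 242 222 150 120 128 134 113  92  85  86  87]
 [115 108  96  96 127 192 236 239 197 130 118 124 116  96  89  84  87  89]
 [115 107  98 101 150 222 243 233 169 114 122 132 113  92  88  85  89  86]
 [110  99  96 114 173 231 241 213 139 112 124 128 110  93  87  88  90  88]
 [146 131 127 148 201 235 235 205 151 136 136 120  96  87  87  86  90  89]
 [153 135 125 122 127 145 164 169 164 155 138 114 100  99  96  93  93  87]
 [169 172 165 162 172 190 195 193 190 173 145 118 113 131 145 152 145 134]]
```

Request:
arm_command([
  [[0.1, -0.06, 0.03], [0, 0, 0]],
  [[0.15, -0.055, 0.02], [0, 0, 0]],
  [[0.1, 0, 0], [0, 0, 0]],
  [[0, 0, 0], [0, 0, 0]],
  [[0, 0, 0], [0, 0, 0]],
])

```text
clock: 16.25
ee_pos: [0.4834, 0.2179, 0.0858]
tcp_rot: [180.0, 0.0, -5.0]
wrist_force: [0.1, 0.5, -0.8]
opening: 0.0244
finger_force: 59.2
```

Run:
```python
from h import *
for n in("side","top"):
    snap(n,n+"5")
b=cv2.imread("pics/side5.png")[185:255,290:385];a=cv2.imread("pics/top5.png")[160:230,245:315]
cv2.imwrite("pics/c5.png",np.hstack([cv2.resize(b,None,fx=4.8,fy=6,interpolation=cv2.INTER_CUBIC),cv2.resize(a,None,fx=4.8,fy=6,interpolation=cv2.INTER_CUBIC)]))
s=env.sense();print(s["ee_pos"])
```

```text
[0.48333226 0.21790037 0.08587378]
```

View pics/c5.png

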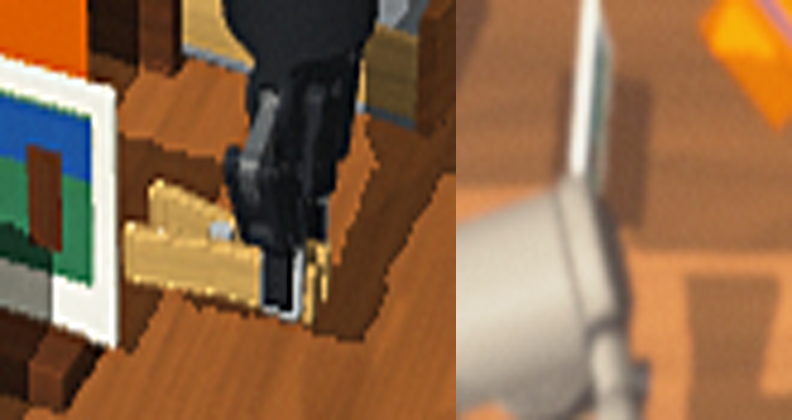

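The jaw tips are now just short of the card edge: near jaw tip at left crop (126,225), card edge at column 119.

Run:
```python
from h import *
B=lambda x,y:[290+(x+.5)/4.8-.5,185+(y+.5)/6-.5]
S=lambda p,z:onz("side",B(*p),z).round(4)
print("+y jaw tip top",S((126,222),.095),"bot",S((126,280),.071),"-y jaw tip top",S((150,182),.095),"pivot",S((222,232),.097))
print("card top",S((117,88),.145),"bot",S((118,346),.020))
print("axis at tips",.2179-.087*.087)
```

```text
+y jaw tip top [0.5721 0.227  0.095 ] bot [0.5699 0.2335 0.071 ] -y jaw tip top [0.571  0.1939 0.095 ] pivot [0.5224 0.2206 0.097 ]
card top [0.5842 0.2065 0.145 ] bot [0.583  0.2113 0.02  ]
axis at tips 0.21033100000000002
```

Request:
arm_command([
  [[0.1, 0.015, -0.015], [0, 0, 0]],
  [[0.15, 0, -0.015], [0, 0, 0]],
  [[0.15, 0, 0], [0, 0, 0]],
  [[0.13, 0, 0], [0, 0, 0]],
  [[0.1, 0, 0], [0, 0, 0]],
  [[0, 0, 0], [0, 0, 0]],
  [[0, 0, 0], [0, 0, 0]],
  [[0, 0, 0], [0, 0, 0]],
])

```text
clock: 17.35
ee_pos: [0.5209, 0.2138, 0.0877]
tcp_rot: [-180.0, 0.0, -5.0]
wrist_force: [-0.0, 0.2, -1.4]
opening: 0.0247
finger_force: 59.2
```

Run:
```python
from h import *
for n in("side","top"):
    snap(n,n+"6")
b=cv2.imread("pics/side6.png")[180:260,260:380]
cv2.imwrite("pics/c6.png",cv2.resize(b,None,fx=6.6,fy=6.6,interpolation=cv2.INTER_CUBIC))
a0=cv2.imread("pics/side5.png").astype(int);a1=cv2.imread("pics/side6.png").astype(int)
d=abs(a0-a1).max(2)[185:205,262:316];print("card-top diff",d.max())
s=env.sense();print(s["ee_pos"],s["tcp_rot"],s["wrist_force"],s["opening"])
```

```text
card-top diff 10
[0.52096186 0.21381394 0.0877488 ] [-1.79995614e+02  1.44380831e-03 -4.98528145e+00] [ 0.01064484 -0.13741275 -0.23093589] 0.024191336218346828
```

View pics/c6.png

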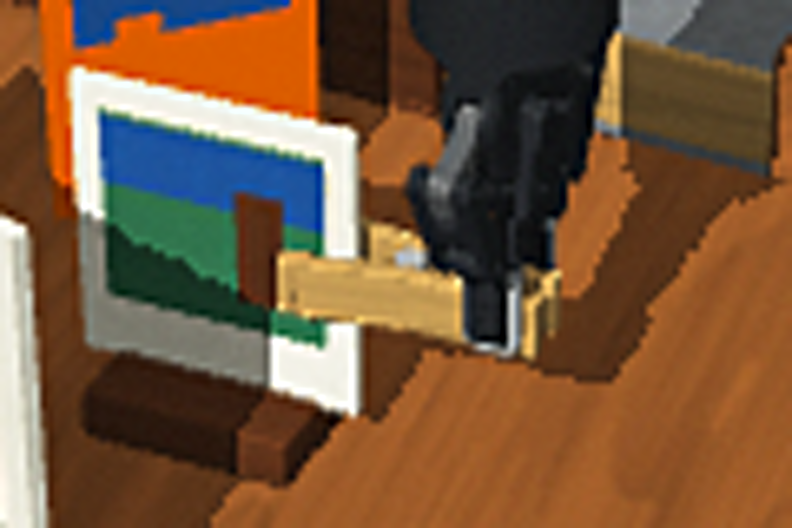

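The near jaw passes in front of the card, at crop (280,280). The far jaw passes behind it, and the card edge at column 358 is well inside the throat. The card hasn't moved and the wrist feels no load, so I'm handing in.

```bash
python3 -c "
from h import *
print(job.sign_off())"
```

```text
the job is handed in; nothing more can be done
None
```

The job is handed in: the drawer is out at its stop, and the arm is holding the clip squeezed open and level, with the card's near edge about 25 mm inside the jaws. In the last side picture the card had not moved, and the wrist felt no contact.

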